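Pin the feeding dish behind the tank divider

TASK

Flip up the cam lever to free the glass tank's sliding divider, and slide the divider towards the stone until it has pushed the dish up against the stone and you feel it bear firmly, but without squeezing the dish hard. Then, with the dish still held between divider and stone, flip the lever fully down again so that the divider is locked there; leave the things on the turntable alone.

Things in the scene. Friction and masses are not known exactly. Their poses are not given: they have to be found in the camera images.
- tank: Low open glass tank, 200 mm (its x) x 460 mm (y) x 110 mm high, 5 mm walls and floor; origin at the centre of its underside. Aluminium rail on the front (-x) rim, out to x = -118 mm. A grey stone block (130 x 50 x 52 mm, fixed) lies across it near the +y end, at a place along y that varies by 25 mm and is not reported. Dish between divider and stone. A 60 mm clear flap lies shut over the +y end.
- divider: Sliding divider: upright white plate 182 mm (its x) by 6 mm (y) hung across the tank from a grey crossbar (34 mm wide, top at 124 mm); slides along the tank's y, +y towards dish and stone; 240 mm of travel. Origin in the plate's mid plane at the height of the tank's underside, axes as the tank's; dish-side face at y = +3 mm. Will not slide while the cam is locked.
- fin_grip (a point): Grip point of the divider's fin, an upright grey block on the crossbar, 16 mm thick along y, 40 mm along x, rising 46 mm above the crossbar (top at 170 mm over the counter). The point is in the middle of the fin, 15 mm below its top; pinch it along y.
- lever_pivot (a point): Middle of the cam lever's hinge, over the front rail, 126 mm above the counter; the hinge axis is the tank's y. It rides on the divider, between two steel cheeks that span 30 mm in y and 26 mm in x, top at 145 mm.
- lever_grip (a point): Grip point of the steel cam lever, on its centre line 55 mm from the hinge. The lever is a bar 14 mm wide (along the hinge axis) and 8 mm thick, ending in a round roll 12 mm thick at 72 mm (end at 78 mm). It can be pinched across its 14 mm width and swung about the hinge.
- cam_lever (a joint): Lever angle in rad: 0 = locked, lever level and pointing out of the tank to -x over the counter; grows as it is lifted, 1.57 = upright, 1.75 = its stop. The cam grips the rail below about 0.5 and takes up to 12 N at the lever grip to move there. Below 0.12 counts as fully locked.
- dish: Loose round white ceramic dish, 84 mm across, straight sides, 30 mm high, about 180 g; origin at the centre of its underside.
- canister: Bystander: squat flip-top canister, 70 mm across, 62 mm high, on the turntable (a white disc 250 mm across, top 26 mm high, beside the tank at +y).
- spoon: Bystander: steel spoon 160 mm long lying on the turntable.
- pipette: Bystander: plastic pipette 150 mm long lying on the turntable.
Things that resemble listed ones, but are neither listed nor needed, are in the scene too. There is more than one size of the dish; the one meant has the size given above.

How it is judged:
On the way, in this order (a step that is already met when the one before it is completed fails the run):
1. the cam lever is flipped up (past 1.2 rad), the divider free (value of joint cam_lever above 1.2 rad), for 0.1 s.
2. with the lever up, the divider bears on the dish with more than 4 N for 0.2 s, which it can do only with the dish against the stone (contact force between divider and dish above 4 N and value of joint cam_lever above 1 rad), for 0.2 s.
3. the lever is flipped down to lock (below 0.12 rad) with the dish still within 2.5 mm of the divider (value of joint cam_lever below 0.12 rad and y of dish in the frame of divider below 0.0475 m), for 0.1 s.
At the end, for the whole second after the job is handed in: The lever is fully down (below 0.12 rad), and the dish stands upright (within 0.1 rad) and at rest in the stone's half of the tank, with no more than 2.5 mm between it and the divider's face, where the divider was pressed home (all of step 3 and y of dish in the frame of divider above 0.04 m and y of dish in the frame of tank above 0.05 m and angle between dish's own z axis and vertical below 0.1 rad and linear speed of each of dish, divider below 0.01 m/s); the robot touches nothing.
It fails at once if the dish is squeezed with more than 40 N (contact force between divider and dish above 40 N).
It fails at once if the dish is tipped by more than 0.4 rad (angle between dish's own z axis and vertical above 0.4 rad).
It fails at once if a thing on the turntable is shifted by more than 20 mm (distance of any of canister, spoon, pipette from where it was at the start of the episode above 0.02 m).
It also fails if it takes over 70 s, if anything falls off the work surface, if the arm or the gripper's body presses on something with over 40 N, if the wrist force passes 120 N, or if a joint passes its speed limit or range.

ROBOT

A 7-joint arm with a two-finger parallel gripper is mounted at the origin on the work surface. World frame = base frame: x ahead of the robot, y to its left, z up, the work surface at z = 0. Lengths are in m, angles in rad, forces in N, time in s.
With the tool pointing down it reaches from about 0.4 to 0.85 m from the base axis. Payload 10.4 kg.
Tool frame: the origin (TCP) lies at the very end of the fingers, on their centre line; the grasp point (between the pads) lies 19 mm behind it; z points along the fingers, y is the line along which they close (so a half turn about z gives the same grasp; the last joint's range is limited). The gripper opens to 87 mm and grips with 3 to 60 N. Pads are 19 mm wide; open, the fingers measure 117 mm over their backs; the gripper's body (75 mm by 190 mm) begins 51 mm behind the grasp point.
Start: joints at [-1.344, 0.332, -0.065, 1.46, 0.022, 1.35, -0.088], TCP at [0.154, 0.606, 0.223] pointing down, gripper open.
Joint ranges: [-2.6, 2.6], [-0.5, 2.12], [-1.47, 1.34], [0.16, 2.42], [-1.27, 4.41], [0.06, 2.06], [-2.6, 2.6]. Speed limits (rad/s): [2.22, 2.22, 2.79, 2.79, 3.14, 3.14, 3.14].

INTERFACE

Orientations are given as a unit quaternion [x, y, z, w].
In Python, from bench import * gives the robot as it stands.
- The arm moves only by the tool carry_out, never from a script. Its argument "deltas" is a list of rows, each an object with "hand": the finger opening in mm, from 0 to 87; "dp": the shift along the tool's x, y, z each as a share of 250 mm, from -1 to 1, a list of three; "spin": the turn about the tool's z as a share of pi rad, from -1 to 1. In form: [{"hand": hand, "dp": [dx, dy, dz], "spin": spin}, ...]. A call has 1 to 20 rows; each row is the pose to reach, as a shift and turn from the pose commanded when the call began, along the tool's axes at that moment, turning the shorter way round; what a row does not reach only later rows make up. A row lasts 1/10 s, in which the tool goes at most 50 mm and 8.59 degrees, less where a joint would pass 70% of its speed; a pose out of reach is approached as far as the arm can. A call with a number of a shift or a turn outside -1 to 1 is refused whole. A call with a gripper value outside its range is refused whole. The fingers move at their own pace and stop on an object; "force" is the grip in N (left out, the last holds). Time passes only in rows, so rows that repeat a pose let the fingers close. It gives the time, the measured TCP pose, the force, the opening and the grip force at its end, in the units of the state.
- read_state(): the state, without advancing time (a new reading comes with each control period).
- camera(name): name is "scene" or "top"; returns the picture (420x560x3 uint8, red, green, blue); there is no depth.
- get_calibration(name): a dict with "fx", "fy", "cx", "cy" (pixels), "k1" (the pictures are not rectified: a ray, as slopes to the right and down, at radius r is drawn at 1 + k1 r^2 times it, then the intrinsics apply), "R" (3x3) and "t" (3): a world point X has camera coordinates R X + t. Camera axes: x right, y down, z forward; pixel columns grow to the right and rows downward; lengths in m; the calibration is good to about 2 mm. A picture is of the moment at which its call begins. get_calibration takes no time and is no camera call.
- close_job(): hands the job in; it is judged then, once.
The state is a dict: "time": time; "joint_positions": joint angles; "joint_vel": joint speeds; "joint_torque": joint torques, N m; "ee_pos": TCP position; "eef_rot": TCP orientation; "ft_force": force on the tool from outside, world axes, zero at the start; "torque": the same for the moment, N m; "width": finger opening in m; "grip_force": force on a finger pad.
Only numpy, scipy, OpenCV 4.12 (cv2) and the standard library are available. Lean on these libraries where they do the work, as an engineer would, in place of code of your own. Each camera call takes 0.05 s, during which the arm holds its last target. There are 200 camera calls.

## Working session

There is one attempt and no reset: what is moved stays moved. The work goes in short steps, Python scripts to look and compute and a tool call to move; the robot and the scene stay as the last step left them, time stands still between calls to the robot, and variables do not carry over. Pictures are saved under pics/ and viewed, at most 10 in all, crops included, and the job is handed in when it is done.

Besides the shell and the picture viewer there is one more tool, called after "Emit:" as name(argument=value, ...) on one line, values as JSON. carry_out: Moves the arm, as the interface text tells. Its arguments: {"type":"object","properties":{"deltas":{"type":"array","items":{"type":"object","properties":{"hand":{"type":"number"},"dp":{"type":"array","items":{"type":"number","minimum":-1,"maximum":1}},"spin":{"type":"number","minimum":-1,"maximum":1}}}},"force":{"type":"number"}},"required":["deltas"]}

```bash
mkdir -p pics; python3 - <<'E'
from bench import *
import cv2
for n in("scene","top"):
    cv2.imwrite(f"pics/{n}0.png",camera(n)[:,:,::-1]); c=get_calibration(n); print(n,c)
s=read_state();print(s)
E
```

```text
scene {'fx': 462.37576314407164, 'fy': 462.37576314407164, 'cx': 275.64027405297486, 'cy': 204.28716827354722, 'k1': -0.12978620229186674, 'R': array([[-0.80476484,  0.59344438, -0.01331584],
       [ 0.3645449 ,  0.47640358, -0.80009165],
       [-0.46846618, -0.64873985, -0.59972997]]), 't': array([ 0.42851547, -0.20023401,  1.63611045])}
top {'fx': 381.2636538998496, 'fy': 381.2636538998496, 'cx': 289.17806805840434, 'cy': 213.89816641605518, 'k1': -0.042826170136242306, 'R': array([[-1.31868378e-02, -9.99913041e-01, -1.32959372e-04],
       [-9.86938758e-01,  1.30370839e-02, -1.60567500e-01],
       [ 1.60555271e-01, -1.98615482e-03, -9.87024853e-01]]), 't': array([0.129174  , 0.61367521, 1.02088286])}
{'time': 0.1, 'joint_positions': array([-1.34360235,  0.33282467, -0.06471871,  1.46084798,  0.02157635,
        1.34991735, -0.08850014]), 'joint_vel': array([ 0.00063511, -0.0005464 ,  0.0012186 , -0.00131138,  0.00087759,
       -0.00043736,  0.00035363]), 'joint_torque': array([ 2.00364244e-03, -6.24546647e+01,  2.48219131e-02, -3.90720785e+01,
       -6.14226772e-02,  3.65976384e-02,  5.32749993e-05]), 'ee_pos': array([0.15440097, 0.60526573, 0.22182802]), 'eef_rot': array([ 1.24556937e-01,  9.92212248e-01, -6.48169906e-04, -6.63258975e-05]), 'ft_force': array([ 0.3757382 , -0.12287315, -0.29260195]), 'torque': array([-0.00695348,  0.0281107 ,  0.03646157]), 'grip_force': 0.0, 'width': 0.08701594806521817}
```

View pics/scene0.png

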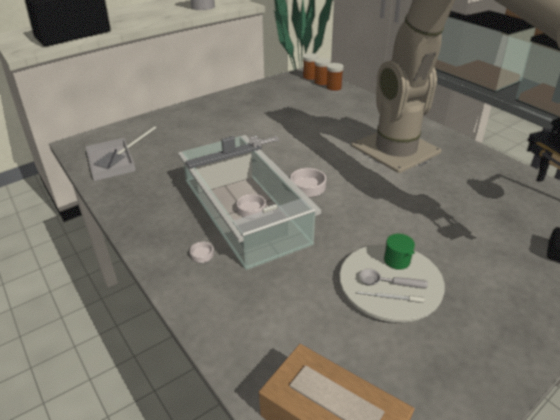

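View pics/top0.png

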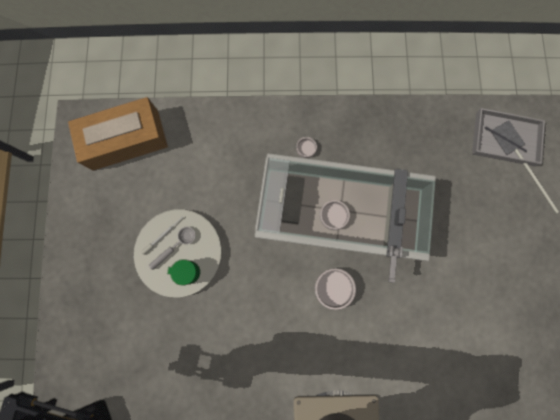

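The top view shows the tank at about (345,208), the crossbar at u≈400, the fin near (400,215), the lever pointing down from about (398,252) to (393,280), and the stone at (293,200). The dish is at (336,215) inside the tank. I'll enlarge the divider area in both views.

```bash
cat > h.py <<'E'
import numpy as np, cv2
from bench import *
def ray(n,u,v):
    c=get_calibration(n); K=np.array([[c['fx'],0,c['cx']],[0,c['fy'],c['cy']],[0,0,1]])
    p=cv2.undistortPoints(np.array([[[u,v]]],float),K,np.array([c['k1'],0,0,0,0.]))[0,0]
    R=np.array(c['R']); return -R.T@np.array(c['t']), R.T@np.array([p[0],p[1],1])
def onz(n,u,v,z):
    o,d=ray(n,u,v); return o+d*(z-o[2])/d[2]
def tri(a,b):
    (o,d),(p,e)=ray("top",*a),ray("scene",*b)
    d=d/np.linalg.norm(d);e=e/np.linalg.norm(e)
    s=np.linalg.lstsq(np.c_[d,-e],p-o,rcond=None)[0]
    A,B=o+d*s[0],p+e*s[1]; return (A+B)/2,np.linalg.norm(A-B)
E
python3 - <<'E'
import cv2
a=cv2.imread("pics/top0.png")[145:295,250:450]; b=cv2.imread("pics/scene0.png")[125:275,170:370]
cv2.imwrite("pics/c1.png",cv2.resize(a,(800,600),interpolation=cv2.INTER_CUBIC))
cv2.imwrite("pics/c2.png",cv2.resize(b,(800,600),interpolation=cv2.INTER_CUBIC))
E
```

```text
(no output)
```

View pics/c1.png

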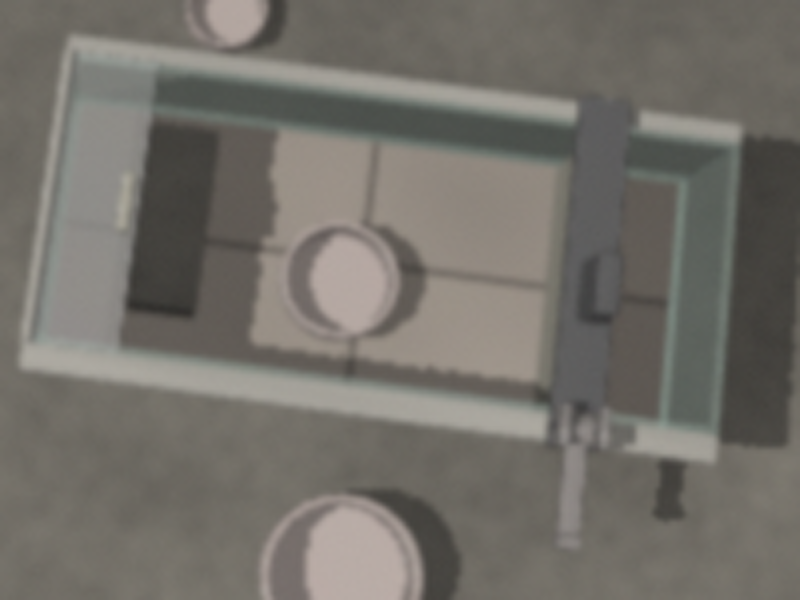

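View pics/c2.png

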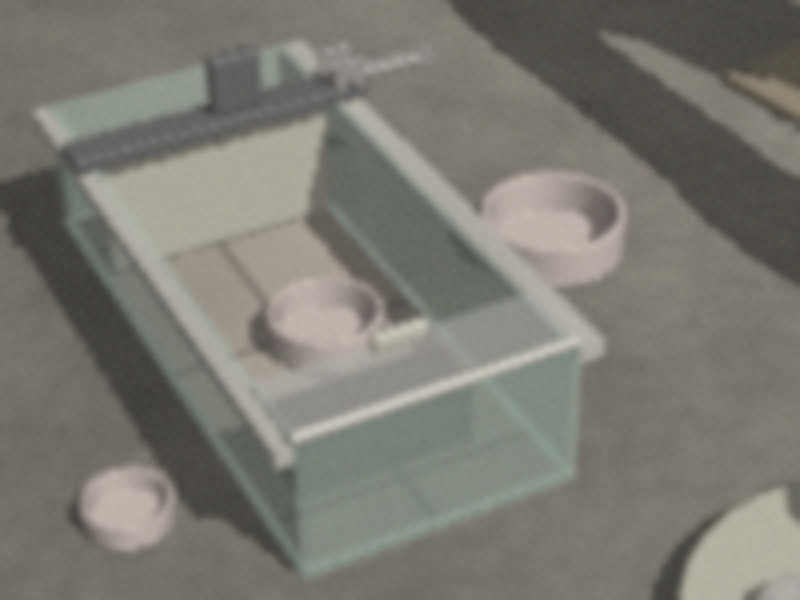

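```bash
python3 - <<'E'
from h import *
T=lambda x,y:((x+.5)/4-.5+250,(y+.5)/4-.5+145)
S=lambda x,y:((x+.5)/4-.5+170,(y+.5)/4-.5+125)
np.set_printoptions(precision=4,suppress=True)
for k,p,z in [("c++",(72,38),.11),("c+-",(742,125),.11),("c--",(718,460),.11),("c-+",(22,368),.11),
  ("fin top",(608,280),.17),("bar L far",(578,98),.124),("bar R far",(632,100),.124),("bar L near",(553,402),.124),("bar R near",(605,404),.124),("hinge",(580,425),.135),("lev end",(569,547),.13),("lev mid",(572,490),.13),
  ("dish rim",(343,280),.035),("stone1",(215,135),.057),("stone2",(195,316),.057)]:
    print(k,onz("top",*T(*p),z))
print("fin tri",tri(T(608,280),S(233,50)),"lev end tri",tri(T(569,547),S(428,53)))
print(onz("scene",*S(233,50),.17),onz("scene",*S(428,53),.13))
E
```

```text
c++ [0.771  0.1776 0.11  ]
c+- [ 0.7046 -0.2756  0.11  ]
c-- [ 0.4796 -0.2429  0.11  ]
c-+ [0.5463 0.2113 0.11  ]
fin top [ 0.5902 -0.1593  0.17  ]
bar L far [ 0.7207 -0.1607  0.124 ]
bar R far [ 0.7189 -0.197   0.124 ]
bar L near [ 0.5181 -0.1327  0.124 ]
bar R near [ 0.5163 -0.1664  0.124 ]
hinge [ 0.5024 -0.1464  0.135 ]
lev end [ 0.4257 -0.1365  0.13  ]
lev mid [ 0.4615 -0.1404  0.13  ]
dish rim [ 0.6139 -0.0105  0.035 ]
stone1 [0.7155 0.0795 0.057 ]
stone2 [0.5864 0.0959 0.057 ]
fin tri (array([ 0.5892, -0.1581,  0.1721]), np.float64(0.0016170225928521787)) lev end tri (array([ 0.4252, -0.1381,  0.1228]), np.float64(0.0008701560786145309))
[ 0.5869 -0.1607  0.17  ] [ 0.4327 -0.1272  0.13  ]
```

```bash
cat >> h.py <<'E'
from scipy.spatial.transform import Rotation as Ro
TH=-0.1455
def go(p,th=TH):
    s=read_state(); R=Ro.from_quat(s['eef_rot']).as_matrix()
    d=R.T@(np.array(p)-s['ee_pos'])/.25
    cur=np.arctan2(-R[0,1],R[1,1]); print("dp",d.round(3),"spin",round(-(th-cur)/np.pi,4),"pos",s['ee_pos'].round(4),"tilt",R[:,2].round(3),s['time'])
E
python3 -c "
from h import *
go([.38,.42,.28]);go([.448,-.14,.24])"
```

```text
dp [-1.058 -0.495 -0.232] spin -0.0332 pos [0.1544 0.6053 0.2218] tilt [-0.    -0.001 -1.   ] 0.1
dp [-1.875 -2.598 -0.069] spin -0.0332 pos [0.1544 0.6053 0.2218] tilt [-0.    -0.001 -1.   ] 0.1
```

Emit:
carry_out(deltas=[{"hand": 50, "dp": [-1, -0.6, -0.23], "spin": -0.0332}, {"hand": 50, "dp": [-1, -0.6, -0.23], "spin": -0.0332}, {"hand": 50, "dp": [-1, -0.6, -0.23], "spin": -0.0332}, {"hand": 50, "dp": [-1, -0.6, -0.23], "spin": -0.0332}, {"hand": 50, "dp": [-1, -0.6, -0.23], "spin": -0.0332}, {"hand": 50, "dp": [-1, -0.6, -0.23], "spin": -0.0332}, {"hand": 50, "dp": [-1, -0.6, -0.23], "spin": -0.0332}, {"hand": 50, "dp": [-1, -0.6, -0.23], "spin": -0.0332}])

```text
time: 0.9
ee_pos: [0.3602, 0.3978, 0.28]
eef_rot: [0.074, 0.997, 0.0, -0.0]
ft_force: [-1.4, 1.0, 0.3]
width: 0.0502
grip_force: 0.0
```

```bash
python3 -c "
from h import *
go([.45,.2,.26]);go([.448,-.14,.24])"
```

```text
dp [-0.472 -0.73   0.08 ] spin -0.0007 pos [0.3602 0.3978 0.28  ] tilt [-0.  0. -1.] 0.9
dp [-0.664 -2.076  0.159] spin -0.0007 pos [0.3602 0.3978 0.28  ] tilt [-0.  0. -1.] 0.9
```

Emit:
carry_out(deltas=[{"hand": 50, "dp": [-0.66, -1, 0.08], "spin": 0}, {"hand": 50, "dp": [-0.66, -1, 0.08], "spin": 0}, {"hand": 50, "dp": [-0.66, -1, 0.08], "spin": 0}, {"hand": 50, "dp": [-0.66, -1, 0.08], "spin": 0}, {"hand": 50, "dp": [-0.66, -1, 0.08], "spin": 0}, {"hand": 50, "dp": [-0.66, -1, 0.08], "spin": 0}, {"hand": 50, "dp": [-0.66, -1, 0.08], "spin": 0}, {"hand": 50, "dp": [-0.66, -1, 0.08], "spin": 0}])

```text
time: 1.7
ee_pos: [0.4864, 0.1278, 0.2594]
eef_rot: [0.073, 0.997, -0.0, -0.001]
ft_force: [-0.7, 0.9, 0.3]
width: 0.05
grip_force: 0.0
```

Emit:
carry_out(deltas=[{"hand": 50, "dp": [0, -1, 0], "spin": 0}, {"hand": 50, "dp": [0, -1, 0], "spin": 0}, {"hand": 50, "dp": [0, -1, 0], "spin": 0}, {"hand": 50, "dp": [0, -1, 0], "spin": 0}, {"hand": 50, "dp": [0, -1, 0], "spin": 0}, {"hand": 50, "dp": [0, -1, 0], "spin": 0}, {"hand": 50, "dp": [0, -1, 0], "spin": 0}])

```text
time: 2.4
ee_pos: [0.4507, -0.1187, 0.26]
eef_rot: [0.072, 0.997, 0.0, -0.0]
ft_force: [0.1, 1.2, -0.2]
width: 0.0503
grip_force: 0.0
```

```bash
python3 -c "
from h import *
go([.448,-.14,.18]);go([.448,-.14,.109])"
```

```text
dp [-0.002 -0.086  0.32 ] spin 0.0004 pos [ 0.4507 -0.1187  0.26  ] tilt [ 0.     0.001 -1.   ] 2.4
dp [-0.002 -0.086  0.604] spin 0.0004 pos [ 0.4507 -0.1187  0.26  ] tilt [ 0.     0.001 -1.   ] 2.4
```

Emit:
carry_out(deltas=[{"hand": 50, "dp": [0, -0.086, 0.2], "spin": 0}, {"hand": 50, "dp": [0, -0.086, 0.3], "spin": 0}, {"hand": 50, "dp": [0, -0.086, 0.4], "spin": 0}, {"hand": 50, "dp": [0, -0.086, 0.5], "spin": 0}, {"hand": 50, "dp": [0, -0.086, 0.55], "spin": 0}, {"hand": 50, "dp": [0, -0.086, 0.604], "spin": 0}, {"hand": 50, "dp": [0, -0.086, 0.604], "spin": 0}])

```text
time: 3.1
ee_pos: [0.447, -0.1395, 0.1078]
eef_rot: [0.071, 0.997, -0.0, -0.001]
ft_force: [-0.2, -0.2, 0.2]
width: 0.0498
grip_force: 0.0
```

```bash
python3 - <<'E'
from h import *
for n,(a,b,c,d) in {"top":(200,310,320,470),"scene":(110,220,190,340)}.items():
    cv2.imwrite(f"pics/{n}1.png",cv2.resize(camera(n)[a:b,c:d,::-1],(600,440),interpolation=cv2.INTER_CUBIC))
a,b=[cv2.imread(f"pics/{n}1.png") for n in("top","scene")]
cv2.imwrite("pics/m1.png",cv2.resize(np.hstack([a,b]),(800,293)))
go([.448,-.14,.109]); print(read_state()['ft_force'])
E
```

```text
dp [-0.     0.002  0.002] spin 0.0006 pos [ 0.4479 -0.1404  0.1095] tilt [ 0.  0. -1.] 3.2
[-0.68693626  0.88636131  0.26110658]
```

View pics/m1.png

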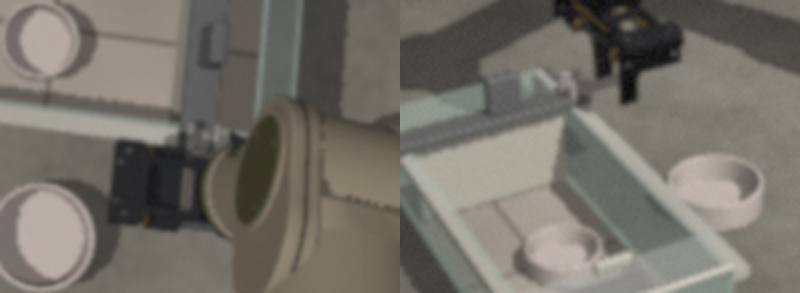

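The gripper straddles the lever: in the right half it ends between the fingers at about (610,85). I'll close the fingers.

Emit:
carry_out(deltas=[{"hand": 20, "dp": [0, 0, 0], "spin": 0}, {"hand": 14, "dp": [0, 0, 0], "spin": 0}, {"hand": 10, "dp": [0, 0, 0], "spin": 0}, {"hand": 10, "dp": [0, 0, 0], "spin": 0}, {"hand": 10, "dp": [0, 0, 0], "spin": 0}, {"hand": 10, "dp": [0, 0, 0], "spin": 0}], force=15)

```text
time: 3.8
ee_pos: [0.4475, -0.1401, 0.1091]
eef_rot: [0.072, 0.997, 0.001, -0.0]
ft_force: [-0.6, 4.2, 1.9]
width: 0.0137
grip_force: 15.0
```

Emit:
carry_out(deltas=[{"hand": 10, "dp": [0, 0.002, 0], "spin": 0}, {"hand": 10, "dp": [0, 0.002, 0], "spin": 0}, {"hand": 10, "dp": [-0.001, 0.002, -0.017], "spin": 0}, {"hand": 10, "dp": [-0.0025, 0.002, -0.033], "spin": 0}, {"hand": 10, "dp": [-0.005, 0.002, -0.049], "spin": 0}, {"hand": 10, "dp": [-0.01, 0.002, -0.065], "spin": 0}], force=40)

```text
time: 4.4
ee_pos: [0.4491, -0.1412, 0.1249]
eef_rot: [0.073, 0.997, 0.0, -0.001]
ft_force: [0.6, 2.2, -9.4]
width: 0.0136
grip_force: 40.0
```

Lifting as expected, with about 9 N of resistance. I'll continue the arc.

Emit:
carry_out(deltas=[{"hand": 10, "dp": [-0.012, 0, -0.031], "spin": 0}, {"hand": 10, "dp": [-0.028, 0, -0.059], "spin": 0}, {"hand": 10, "dp": [-0.049, 0, -0.085], "spin": 0}, {"hand": 10, "dp": [-0.073, 0, -0.107], "spin": 0}, {"hand": 10, "dp": [-0.1, 0, -0.126], "spin": 0}, {"hand": 10, "dp": [-0.13, 0, -0.14], "spin": 0}, {"hand": 10, "dp": [-0.162, 0, -0.15], "spin": 0}, {"hand": 10, "dp": [-0.194, 0, -0.154], "spin": 0}, {"hand": 10, "dp": [-0.221, 0, -0.155], "spin": 0}, {"hand": 10, "dp": [-0.221, 0, -0.155], "spin": 0}, {"hand": 10, "dp": [-0.221, 0, -0.155], "spin": 0}])

```text
time: 5.5
ee_pos: [0.5053, -0.1497, 0.1653]
eef_rot: [0.073, 0.997, -0.0, 0.0]
ft_force: [-3.0, 3.7, 2.1]
width: 0.0129
grip_force: 40.0
```

Emit:
carry_out(deltas=[{"hand": 30, "dp": [0, 0, 0], "spin": 0}, {"hand": 45, "dp": [0, 0, 0], "spin": 0}, {"hand": 50, "dp": [0, 0, 0], "spin": 0}, {"hand": 50, "dp": [0, 0, -0.12], "spin": 0}, {"hand": 50, "dp": [0, 0, -0.24], "spin": 0}, {"hand": 50, "dp": [0, 0, -0.36], "spin": 0}, {"hand": 50, "dp": [0, 0, -0.36], "spin": 0}])

```text
time: 6.2
ee_pos: [0.5065, -0.1501, 0.2581]
eef_rot: [0.073, 0.997, 0.0, 0.003]
ft_force: [0.4, 0.2, -0.0]
width: 0.0493
grip_force: 0.0
```

```bash
python3 - <<'E'
from h import *
for n,(a,b,c,d) in {"top":(160,310,320,470),"scene":(90,240,170,320)}.items():
    cv2.imwrite(f"pics/{n}2.png",cv2.resize(camera(n)[a:b,c:d,::-1],(400,400),interpolation=cv2.INTER_CUBIC))
cv2.imwrite("pics/m2.png",np.hstack([cv2.imread(f"pics/{n}2.png") for n in("top","scene")]))
go([.5895,-.159,.20]);go([.5895,-.159,.145])
E
```

```text
dp [-0.34   0.011  0.218] spin 0.0 pos [ 0.505  -0.1495  0.2545] tilt [ 0.002  0.    -1.   ] 6.3
dp [-0.339  0.011  0.438] spin 0.0 pos [ 0.505  -0.1495  0.2545] tilt [ 0.002  0.    -1.   ] 6.3
```

View pics/m2.png

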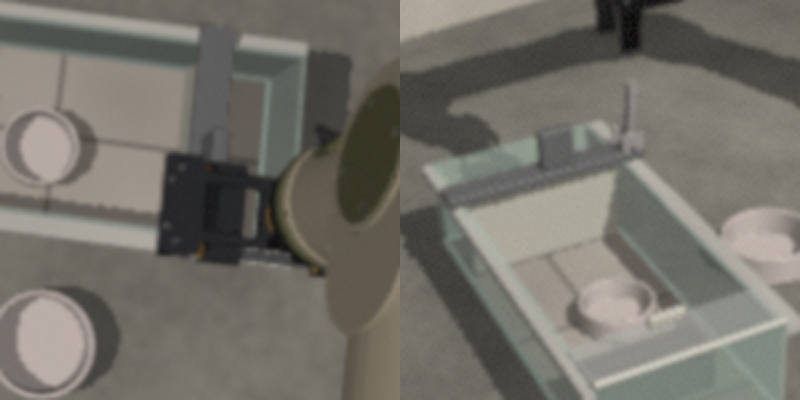

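Lever is upright (right half, about (629,85)) and stands on its own. Next is the fin.

Emit:
carry_out(deltas=[{"hand": 50, "dp": [-0.17, 0.01, 0], "spin": 0}, {"hand": 50, "dp": [-0.34, 0.01, 0], "spin": 0}, {"hand": 50, "dp": [-0.34, 0.01, 0.12], "spin": 0}, {"hand": 50, "dp": [-0.34, 0.01, 0.22], "spin": 0}, {"hand": 50, "dp": [-0.34, 0.01, 0.32], "spin": 0}, {"hand": 50, "dp": [-0.34, 0.01, 0.4], "spin": 0}, {"hand": 50, "dp": [-0.34, 0.01, 0.458], "spin": 0}, {"hand": 50, "dp": [-0.34, 0.01, 0.458], "spin": 0}, {"hand": 25, "dp": [-0.34, 0.01, 0.458], "spin": 0}, {"hand": 12, "dp": [-0.34, 0.01, 0.458], "spin": 0}, {"hand": 12, "dp": [-0.34, 0.01, 0.458], "spin": 0}, {"hand": 12, "dp": [-0.34, 0.01, 0.458], "spin": 0}, {"hand": 12, "dp": [-0.34, 0.01, 0.458], "spin": 0}], force=20)

```text
time: 7.6
ee_pos: [0.5892, -0.1596, 0.14]
eef_rot: [0.073, 0.997, -0.0, 0.0]
ft_force: [-0.3, -1.9, 1.1]
width: 0.0181
grip_force: 1.2
```

Emit:
carry_out(deltas=[{"hand": 12, "dp": [0, 0, 0], "spin": 0}, {"hand": 12, "dp": [0, 0, 0], "spin": 0}, {"hand": 12, "dp": [0, 0, 0], "spin": 0}, {"hand": 12, "dp": [0, 0.02, 0], "spin": 0}, {"hand": 12, "dp": [0, 0.04, 0], "spin": 0}, {"hand": 12, "dp": [0, 0.06, 0], "spin": 0}, {"hand": 12, "dp": [0, 0.08, 0], "spin": 0}], force=25)

```text
time: 8.3
ee_pos: [0.5923, -0.139, 0.14]
eef_rot: [0.073, 0.997, -0.0, 0.0]
ft_force: [-1.1, -2.8, 5.9]
width: 0.0154
grip_force: 25.0
```

Emit:
carry_out(deltas=[{"hand": 12, "dp": [0, 0.04, 0], "spin": 0}, {"hand": 12, "dp": [0, 0.08, 0], "spin": 0}, {"hand": 12, "dp": [0, 0.12, 0], "spin": 0}, {"hand": 12, "dp": [0, 0.16, 0], "spin": 0}, {"hand": 12, "dp": [0, 0.2, 0], "spin": 0}, {"hand": 12, "dp": [0, 0.24, 0], "spin": 0}, {"hand": 12, "dp": [0, 0.27, 0], "spin": 0}, {"hand": 12, "dp": [0, 0.29, 0], "spin": 0}, {"hand": 12, "dp": [0, 0.3, 0], "spin": 0}, {"hand": 12, "dp": [0, 0.31, 0], "spin": 0}, {"hand": 12, "dp": [0, 0.32, 0], "spin": 0}, {"hand": 12, "dp": [0, 0.33, 0], "spin": 0}, {"hand": 12, "dp": [0, 0.34, 0], "spin": 0}, {"hand": 12, "dp": [0, 0.35, 0], "spin": 0}, {"hand": 12, "dp": [0, 0.36, 0], "spin": 0}, {"hand": 12, "dp": [0, 0.37, 0], "spin": 0}, {"hand": 12, "dp": [0, 0.38, 0], "spin": 0}, {"hand": 12, "dp": [0, 0.39, 0], "spin": 0}, {"hand": 12, "dp": [0, 0.4, 0], "spin": 0}])

```text
time: 10.2
ee_pos: [0.6071, -0.0403, 0.14]
eef_rot: [0.073, 0.997, -0.0, 0.001]
ft_force: [2.3, -4.6, 5.1]
width: 0.0159
grip_force: 25.0
```

Emit:
carry_out(deltas=[{"hand": 12, "dp": [0, 0.01, 0], "spin": 0}, {"hand": 12, "dp": [0, 0.02, 0], "spin": 0}, {"hand": 12, "dp": [0, 0.03, 0], "spin": 0}, {"hand": 12, "dp": [0, 0.04, 0], "spin": 0}, {"hand": 12, "dp": [0, 0.05, 0], "spin": 0}, {"hand": 12, "dp": [0, 0.06, 0], "spin": 0}, {"hand": 12, "dp": [0, 0.07, 0], "spin": 0}, {"hand": 12, "dp": [0, 0.08, 0], "spin": 0}, {"hand": 12, "dp": [0, 0.09, 0], "spin": 0}, {"hand": 12, "dp": [0, 0.1, 0], "spin": 0}, {"hand": 12, "dp": [0, 0.11, 0], "spin": 0}, {"hand": 12, "dp": [0, 0.12, 0], "spin": 0}])

```text
time: 11.4
ee_pos: [0.6115, -0.0106, 0.14]
eef_rot: [0.073, 0.997, -0.0, 0.001]
ft_force: [3.6, -3.7, 4.5]
width: 0.016
grip_force: 25.0
```

```bash
python3 - <<'E'
from h import *
for n,(a,b,c,d) in {"top":(130,280,250,400),"scene":(120,270,180,330)}.items():
    cv2.imwrite(f"pics/{n}3.png",cv2.resize(camera(n)[a:b,c:d,::-1],(400,400),interpolation=cv2.INTER_CUBIC))
cv2.imwrite("pics/m3.png",np.hstack([cv2.imread(f"pics/{n}3.png") for n in("top","scene")]))
E
```

```text
(no output)
```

View pics/m3.png

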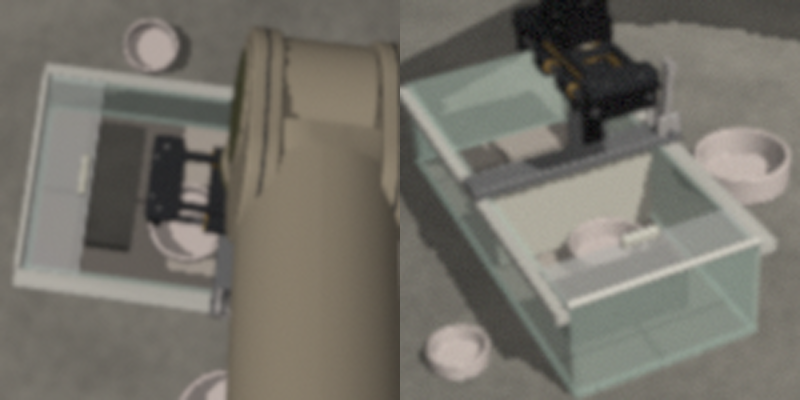

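Divider is pushing the dish: in the left half the dish's left edge is at about x=148 and the stone's edge at about 133, so roughly 10 mm remains. Slow steps from here; the lever is still up.

Emit:
carry_out(deltas=[{"hand": 12, "dp": [0, 0.005, 0], "spin": 0}, {"hand": 12, "dp": [0, 0.01, 0], "spin": 0}, {"hand": 12, "dp": [0, 0.014, 0], "spin": 0}, {"hand": 12, "dp": [0, 0.018, 0], "spin": 0}, {"hand": 12, "dp": [0, 0.022, 0], "spin": 0}, {"hand": 12, "dp": [0, 0.026, 0], "spin": 0}])

```text
time: 12.1
ee_pos: [0.6125, -0.0044, 0.14]
eef_rot: [0.073, 0.997, -0.0, 0.001]
ft_force: [4.3, -4.4, 3.9]
width: 0.0158
grip_force: 25.0
```

Emit:
carry_out(deltas=[{"hand": 12, "dp": [0, 0.004, 0], "spin": 0}, {"hand": 12, "dp": [0, 0.008, 0], "spin": 0}, {"hand": 12, "dp": [0, 0.012, 0], "spin": 0}, {"hand": 12, "dp": [0, 0.016, 0], "spin": 0}])

```text
time: 12.5
ee_pos: [0.613, -0.0005, 0.14]
eef_rot: [0.073, 0.997, -0.0, 0.001]
ft_force: [4.6, -4.4, 4.0]
width: 0.0159
grip_force: 25.0
```

Emit:
carry_out(deltas=[{"hand": 12, "dp": [0, 0.004, 0], "spin": 0}, {"hand": 12, "dp": [0, 0.008, 0], "spin": 0}, {"hand": 12, "dp": [0, 0.012, 0], "spin": 0}, {"hand": 12, "dp": [0, 0.016, 0], "spin": 0}])

```text
time: 12.9
ee_pos: [0.6136, 0.0035, 0.14]
eef_rot: [0.073, 0.997, -0.0, 0.001]
ft_force: [4.4, -4.1, 3.2]
width: 0.0157
grip_force: 25.0
```

Emit:
carry_out(deltas=[{"hand": 12, "dp": [0, 0.004, 0], "spin": 0}, {"hand": 12, "dp": [0, 0.008, 0], "spin": 0}, {"hand": 12, "dp": [0, 0.012, 0], "spin": 0}])

```text
time: 13.2
ee_pos: [0.6139, 0.0051, 0.14]
eef_rot: [0.073, 0.997, -0.001, 0.001]
ft_force: [3.3, -9.3, 5.4]
width: 0.0158
grip_force: 25.0
```

Contact felt. A little more to bear firmly, then hold.

Emit:
carry_out(deltas=[{"hand": 12, "dp": [0, 0.003, 0], "spin": 0}, {"hand": 12, "dp": [0, 0.003, 0], "spin": 0}, {"hand": 12, "dp": [0, 0.003, 0], "spin": 0}])

```text
time: 13.5
ee_pos: [0.6139, 0.0051, 0.14]
eef_rot: [0.074, 0.997, -0.001, 0.001]
ft_force: [3.0, -10.6, 4.7]
width: 0.0158
grip_force: 25.0
```

Emit:
carry_out(deltas=[{"hand": 12, "dp": [0, 0.004, 0], "spin": 0}, {"hand": 12, "dp": [0, 0.006, 0], "spin": 0}, {"hand": 12, "dp": [0, 0.006, 0], "spin": 0}, {"hand": 12, "dp": [0, 0.006, 0], "spin": 0}])

```text
time: 13.9
ee_pos: [0.6139, 0.0051, 0.14]
eef_rot: [0.074, 0.997, -0.002, 0.001]
ft_force: [2.1, -14.3, 6.2]
width: 0.0161
grip_force: 25.0
```

Emit:
carry_out(deltas=[{"hand": 20, "dp": [0, 0, 0], "spin": 0}, {"hand": 30, "dp": [0, 0, 0], "spin": 0}, {"hand": 40, "dp": [0, -0.005, 0], "spin": 0}, {"hand": 40, "dp": [0, -0.01, 0], "spin": 0}, {"hand": 40, "dp": [0, -0.01, -0.12], "spin": 0}, {"hand": 40, "dp": [0, -0.01, -0.24], "spin": 0}, {"hand": 40, "dp": [0, -0.01, -0.4], "spin": 0}, {"hand": 40, "dp": [0, -0.01, -0.4], "spin": 0}, {"hand": 0, "dp": [0, -0.01, -0.4], "spin": 0}, {"hand": 0, "dp": [0, -0.01, -0.4], "spin": 0}])

```text
time: 14.9
ee_pos: [0.6126, 0.0069, 0.2383]
eef_rot: [0.072, 0.997, 0.0, -0.001]
ft_force: [-0.1, 0.1, -0.8]
width: 0.0309
grip_force: 0.0
```

```bash
python3 - <<'E'
from h import *
for n,(a,b,c,d) in {"top":(130,280,250,400),"scene":(120,270,180,330)}.items():
    cv2.imwrite(f"pics/{n}4.png",cv2.resize(camera(n)[a:b,c:d,::-1],(400,400),interpolation=cv2.INTER_CUBIC))
cv2.imwrite("pics/m4.png",np.hstack([cv2.imread(f"pics/{n}4.png") for n in("top","scene")]))
h=np.array([.5275,.0175]);X=np.array([.9894,-.145])
for r,z in [(.032,.24),(.032,.19),(-.03,.19),(-.05,.13)]: go([*(h+r*X),z])
print(read_state()['width'])
E
```

```text
dp [ 0.215 -0.006 -0.007] spin 0.0001 pos [0.6126 0.0066 0.2382] tilt [-0.002 -0.    -1.   ] 15.0
dp [ 0.215 -0.006  0.193] spin 0.0001 pos [0.6126 0.0066 0.2382] tilt [-0.002 -0.    -1.   ] 15.0
dp [ 0.463 -0.006  0.194] spin 0.0001 pos [0.6126 0.0066 0.2382] tilt [-0.002 -0.    -1.   ] 15.0
dp [ 0.542 -0.006  0.434] spin 0.0001 pos [0.6126 0.0066 0.2382] tilt [-0.002 -0.    -1.   ] 15.0
0.023752191900439347
```

View pics/m4.png

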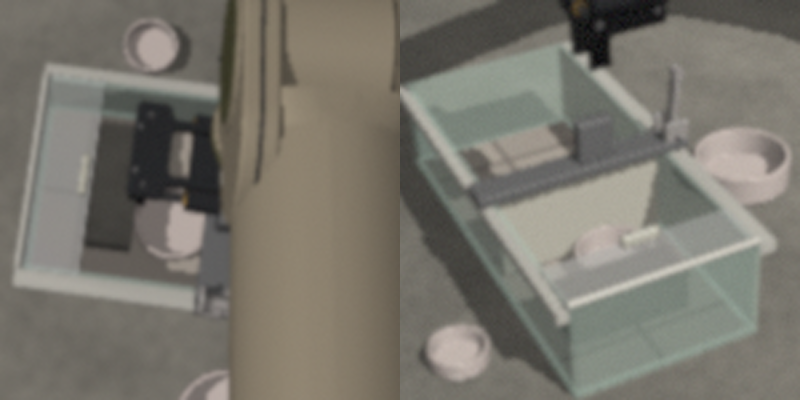

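Lever is still upright (right half, about (673,90)), and the dish sits between stone and divider (left half, about (172,228)). I'll push the lever over with closed fingers.

Emit:
carry_out(deltas=[{"hand": 0, "dp": [0.1, -0.006, 0], "spin": 0}, {"hand": 0, "dp": [0.2, -0.006, 0], "spin": 0}, {"hand": 0, "dp": [0.21, -0.006, 0.1], "spin": 0}, {"hand": 0, "dp": [0.21, -0.006, 0.2], "spin": 0}, {"hand": 0, "dp": [0.24, -0.006, 0.2], "spin": 0}, {"hand": 0, "dp": [0.28, -0.006, 0.2], "spin": 0}, {"hand": 0, "dp": [0.32, -0.006, 0.2], "spin": 0}, {"hand": 0, "dp": [0.36, -0.006, 0.2], "spin": 0}, {"hand": 0, "dp": [0.4, -0.006, 0.2], "spin": 0}, {"hand": 0, "dp": [0.44, -0.006, 0.2], "spin": 0}, {"hand": 0, "dp": [0.47, -0.006, 0.2], "spin": 0}])

```text
time: 16.1
ee_pos: [0.4959, 0.0221, 0.1898]
eef_rot: [0.073, 0.997, 0.0, 0.0]
ft_force: [0.5, -0.5, -0.2]
width: 0.0004
grip_force: 0.2
```

Next, diagonally down onto the lever.

Emit:
carry_out(deltas=[{"hand": 0, "dp": [0.025, 0, 0.03], "spin": 0}, {"hand": 0, "dp": [0.05, 0, 0.06], "spin": 0}, {"hand": 0, "dp": [0.07, 0, 0.09], "spin": 0}, {"hand": 0, "dp": [0.08, 0, 0.12], "spin": 0}, {"hand": 0, "dp": [0.08, 0, 0.15], "spin": 0}, {"hand": 0, "dp": [0.08, 0, 0.17], "spin": 0}, {"hand": 0, "dp": [0.08, 0, 0.19], "spin": 0}, {"hand": 0, "dp": [0.08, 0, 0.21], "spin": 0}])

```text
time: 16.9
ee_pos: [0.477, 0.0248, 0.1367]
eef_rot: [0.073, 0.997, -0.0, -0.0]
ft_force: [-3.2, 0.4, 5.6]
width: 0.0001
grip_force: 2.4
```

Emit:
carry_out(deltas=[{"hand": 0, "dp": [0, 0, 0.01], "spin": 0}, {"hand": 0, "dp": [0, 0, 0.02], "spin": 0}, {"hand": 0, "dp": [0, 0, 0.03], "spin": 0}, {"hand": 0, "dp": [0, 0, 0.036], "spin": 0}, {"hand": 0, "dp": [0, 0, 0.036], "spin": 0}])

```text
time: 17.4
ee_pos: [0.4769, 0.0249, 0.1293]
eef_rot: [0.073, 0.997, 0.001, -0.0]
ft_force: [-11.1, 0.1, 24.8]
width: 0.0003
grip_force: 12.0
```

Emit:
carry_out(deltas=[{"hand": 0, "dp": [0, 0, -0.02], "spin": 0}, {"hand": 0, "dp": [0, 0, -0.15], "spin": 0}, {"hand": 0, "dp": [0, 0, -0.35], "spin": 0}, {"hand": 0, "dp": [0.2, -0.2, -0.5], "spin": 0}, {"hand": 0, "dp": [0.2, -0.4, -0.5], "spin": 0}, {"hand": 0, "dp": [0.2, -0.6, -0.5], "spin": 0}, {"hand": 0, "dp": [0.2, -0.8, -0.5], "spin": 0}, {"hand": 0, "dp": [0.2, -1, -0.5], "spin": 0}, {"hand": 0, "dp": [0.2, -1, -0.5], "spin": 0}, {"hand": 0, "dp": [0.2, -1, -0.5], "spin": 0}])

```text
time: 18.4
ee_pos: [0.3904, -0.2187, 0.2531]
eef_rot: [0.076, 0.997, -0.0, 0.001]
ft_force: [0.5, 0.9, -1.3]
width: 0.0004
grip_force: 0.0
```

```bash
python3 - <<'E'
from h import *
for n,(a,b,c,d) in {"top":(150,270,250,370),"scene":(120,270,180,330)}.items():
    cv2.imwrite(f"pics/{n}5.png",cv2.resize(camera(n)[a:b,c:d,::-1],(400,400),interpolation=cv2.INTER_CUBIC))
cv2.imwrite("pics/m5.png",np.hstack([cv2.imread(f"pics/{n}5.png") for n in("top","scene")]))
E
```

```text
(no output)
```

View pics/m5.png

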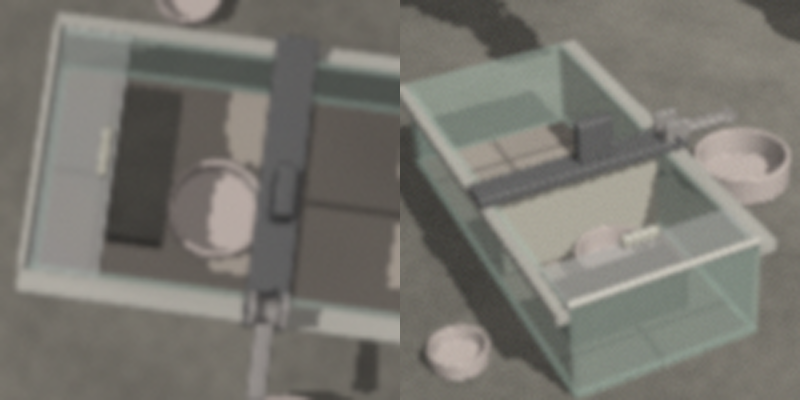

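The lever is down and level (end at about (258,390) in the left half, (730,115) in the right), and the dish is held between the stone (edge x≈172) and the crossbar. I'm handing in the job.

```bash
python3 -c "
from bench import *
print(close_job())"
```

```text
the job is handed in; nothing more can be done
None
```

I freed the divider, slid it until it pressed the dish against the stone (about 14 N at the wrist, of which I estimate about 10 N on the dish), locked the lever fully down and handed the job in. The hand-in gave no verdict.

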